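Lock a board in the drilling jig

ROBOT

A 6-joint arm with a two-finger parallel gripper is mounted at the origin on the work surface. World frame = base frame: x ahead of the robot, y to its left, z up, the work surface at z = 0. Lengths are in m, angles in rad, forces in N, time in s.
With the tool pointing down it reaches from about 0.35 to 0.775 m from the base axis. Payload 5.5 kg.
Tool frame: the origin (TCP) lies at the very end of the fingers, on their centre line; the grasp point (between the pads) lies 19 mm behind it (env.grip_point_offset is the distance from the TCP to the grasp point, in m); z points along the fingers, y is the line along which they close (so a half turn about z gives the same grasp; the last joint's range is limited). The gripper opens to 85 mm and grips with 20 to 120 N. Pads are 22 mm wide; open, the fingers measure 114 mm over their backs; the gripper's body (76 mm by 85 mm) begins 54 mm behind the grasp point. The pads swing forward as they close: fully open they stand 13 mm farther back than shut.
Start: joints at [1.193, 0.313, 0.046, 1.304, 0, 1.431], TCP at [0.135, 0.559, 0.231] pointing down, gripper open.
Joint ranges: [-2.76, 2.76], [-0.86, 1.69], [-1.03, 1.26], [-2.2, 2.34], [-1.47, 1.5], [-3.14, 3.14]. Speed limits (rad/s): [2.57, 2.57, 3.14, 3.14, 3.14, 3.14].

INTERFACE

Orientations are given as a unit quaternion [w, x, y, z].
In Python, from workcell import sensors, imaging, workorder, env gives the robot as it stands.
- The arm moves only by the shell command python3 -m handwheel 'ROWS' [FORCE]. ROWS is JSON, a list of rows, each a list of 5 numbers: the shift along the tool's x, y, z in mm, then the turn about the tool's z in rad, then the opening, from 0 (shut) to 1 (fully open). A call has 1 to 8 rows; each row is the pose to reach, as a shift and turn from the pose commanded when the call began, along the tool's axes at that moment; what a row does not reach only later rows make up. A row lasts 1/10 s, in which the tool goes at most 50 mm and 8.59 degrees, less where a joint would pass 70% of its speed; a pose out of reach is approached as far as the arm can. A call with a gripper value outside its range is refused whole. The fingers move at their own pace and stop on an object; FORCE is the grip in N (left out, the last holds). Time passes only in rows, so rows that repeat a pose let the fingers close. It gives the time, the measured TCP pose, the force, the opening and the grip force at its end, in the units of the state.
- sensors.get_state(): the state, without advancing time (a new reading comes with each control period).
- imaging.read_camera(name): name is "side" or "top" or "wrist"; returns a dict with "color" (480x640x3 uint8, blue, green, red), "z_map" (480x640 float32, m along the optical axis (not along the pixel's ray), 0 where there is no reading), "fx", "fy", "cx", "cy" (pixels), "xyz" and "rotation" of the camera in the world. Camera axes: x right, y down, z forward; pixel columns grow to the right and rows downward; lengths in m; the calibration is good to about 2 mm. A picture is of the moment at which its call begins.
- workorder.hand_in(): hands the job in; it is judged then, once.
The state is a dict: "clock": time; "joint_pos": joint angles; "qvel": joint speeds; "tau": joint torques, N m; "tcp_pos": TCP position; "orientation": TCP orientation; "wrist_force": force on the tool from outside, world axes, zero at the start; "ft_torque": the same for the moment, N m; "finger_gap": finger opening in m; "grip_force": force on a finger pad.
Only numpy, scipy, OpenCV 4.12 (cv2) and the standard library are available. Lean on these libraries where they do the work, as an engineer would, in place of code of your own. Each camera call takes 0.05 s, during which the arm holds its last target. There are 200 camera calls.

TASK

Get the board ready for drilling, by pushing only: with the fingertips push the board along its channel in the jig until it rests fully against the metal end stop, and only then push the toggle clamp's handle over, past its dead point, until it snaps into lock and the clamp holds the board down. Do not lift the board, and leave the other things on the bench where they are.

Things in the scene. Friction and masses are not known exactly. Their poses are not given: they have to be found in the camera images.
- jig: Drilling jig fixed to the bench. Origin on the bench under the middle of its channel, which runs along its own x; z up. Plywood base 18 mm thick, x -150 to +90, y -75 to +135 mm. The channel's floor is the base's top; it is 93 mm wide (y -46.5 to +46.5) between rails 12 mm wide, x -110 to +60, tops 33 mm above the bench. Open at its near (-x) end.
- stop_face (a point): Centre of the face of the aluminium end stop that closes the channel's far end, at jig x = +60, y = 0 mm, 30 mm above the bench. The face looks to the jig's -x; the stop is 117 mm wide and its top is 43 mm above the bench.
- board_centre (a point): Centre of the loose dark wooden board, 110 (jig x) x 90 (y) x 25 mm thick, 0.1 to 0.3 kg, flat on the channel's floor, top 43 mm above the bench, 1.5 mm play each side, axes within 2 degrees of the jig's. Starts 30 to 55 mm short of the stop. Home against the stop, this point is at jig x = +5 and the near face at x = -50 mm. It slides with 1 to 4 N.
- handle (a joint): Angle of the clamp's handle, rad. 0: open, leaning 0.8 rad from upright to the jig's +y, held there by its spring. Grows as the handle is pushed to the jig's -y, over the board: dead point 0.75 (all but upright), locked on its own stop at 1.25 (0.45 rad past upright). Before the dead point the spring resists, with up to 8 N (level push at its end), and throws it back; past about 0.85 it snaps into lock by itself and stays.
- handle_end (a point): Centre of the round end (radius 10 mm) of the handle's black rubber grip, 110 mm from the pivot. The grip is a bar 20 mm thick over the outer 60 mm; below it is a 10 mm steel rod. Fully open, this end is 138 mm above the bench and 79 mm to the jig's +y of the pivot; locked, 160 mm above the bench and 48 mm to the -y.
- handle_pivot (a point): Handle's pivot on the steel toggle clamp: jig x = +20, y = +95 mm, 61 mm above the bench. The handle turns in the jig's upright y-z plane. The clamp's side plates stand at x = +7 and +33, y 69 to 111 mm, 70 mm high.
- foot (a point): Middle of the rubber foot (18 mm across) of the clamp's arm. Open, the arm stands up steeply beside the channel at jig x = +20 mm, its end up to 140 mm above the bench; as the handle is pushed over it swings down across the channel onto the board's top at x = +20, y = +14 mm.
- glue: Bystander: yellow glue bottle, 54 mm across and 150 mm high, standing on the bench on the jig's -y side. Origin at the centre of its underside.
- screwdriver: Bystander: screwdriver 170 mm long lying on the bench on the jig's -y side. Its length runs along its x axis.
- jar: Bystander: jar with steel cap, 60 mm across and 70 mm high, standing on the bench beyond the end stop. Origin at the centre of its underside.
- offcut: Bystander: small pale wooden offcut 70 x 40 x 20 mm lying on the bench near the jig's near +y corner. Origin at the centre of its underside.
Things that resemble listed ones, but are neither listed nor needed, are in the scene too. Leave any green or white look-alike of the part that bears board_centre alone.

How it is judged:
On the way, in this order (a step that is already met when the one before it is completed fails the run):
1. the board rests against the end stop, with the clamp's handle still open (x of board_centre in the frame of jig above 0.002 m and value of joint handle below 0.6 rad), for 0.2 s.
2. the handle is past its dead point and in lock (value of joint handle above 1.18 rad), for 0.2 s.
At the end, for the whole second after the job is handed in: The board lies flat in the channel within 3 mm of the end stop, and the handle is locked (joint above 1.18 rad) and still (x of board_centre in the frame of jig above 0.002 m and height (world z) of board_centre between 0.0275 and 0.0345 m and angle between board_centre's own z axis and vertical below 0.05 rad and value of joint handle above 1.18 rad and velocity of joint handle below 0.05 rad/s); the robot touches nothing.
It fails at once if the board is lifted (more than 10 mm) or tipped (height (world z) of board_centre above 0.0405 m or angle between board_centre's own z axis and vertical above 0.2 rad).
It fails at once if the handle is pushed past the dead point before the board is home (more than 6 mm short of the stop) (value of joint handle above 0.75 rad and x of board_centre in the frame of jig below -0.001 m).
It fails at once if another thing on the bench is moved more than 25 mm or tipped over (distance of any of glue, screwdriver, jar, offcut from where it was at the start of the episode above 0.025 m or angle between any of glue, jar's own z axis and vertical above 0.5 rad).
It also fails if it takes over 50 s, if anything falls off the work surface, if the arm or the gripper's body presses on something with over 40 N, if the wrist force passes 120 N, or if a joint passes its speed limit or range.

## Working session

There is one attempt and no reset: what is moved stays moved. The work goes in short steps, Python scripts to look and compute and a shell command to move; the robot and the scene stay as the last step left them, time stands still between calls to the robot, and variables do not carry over. Pictures are saved under pics/ and viewed, at most 10 in all, crops included, and the job is handed in when it is done.

```bash
ls; mkdir -p pics
python3 - <<'E'
from workcell import sensors, imaging, env
import cv2,numpy as np
s=sensors.get_state();print(s['clock'],s['tcp_pos'],s['orientation'],s['finger_gap'])
for n in('top','side'):
    c=imaging.read_camera(n);cv2.imwrite(f'pics/{n}0.png',c['color']);np.savez(f'pics/{n}0.npz',**c)
    print(n,c['xyz'],np.round(c['rotation'],3).tolist(),c['fx'],c['cx'],c['cy'])
E
```

```text
pics
0.0 [0.13526618 0.55832336 0.23039173] [-2.37899531e-04  1.18636857e-01  9.92937276e-01 -8.97225741e-04] 0.08559508403290059
top [ 0.43680598 -0.05071109  1.1880476 ] [0.046, -0.704, 0.708, -0.037] 560.2383244907629 308.35235249547264 244.84998984064313
side [ 0.33332983 -0.78520168  1.00207255] [-0.353, 0.922, -0.15, 0.048] 599.2222531030568 334.6060483794723 240.69874860552804
```

View pics/top0.png

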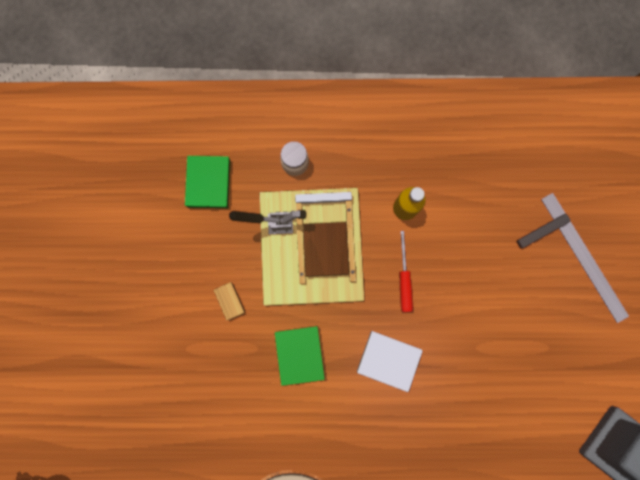

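View pics/side0.png

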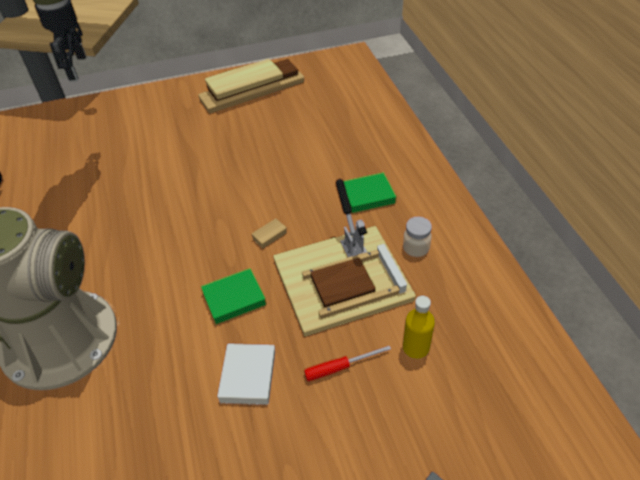

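The top view shows the jig at about (312,246), with the dark brown board in its channel at (327,250). The stop is at (324,198) and the open handle's black grip at (245,217). 

Things that could be taken for the board: green blocks at (208,182) and (300,355), a white block at (390,361), and a dark block on a far fixture in the side view at (285,70). I choose the brown one in the channel.

```bash
cat > h.py <<'E'
import numpy as np,cv2
from scipy.spatial.transform import Rotation as R
def rot(q): return R.from_quat([q[1],q[2],q[3],q[0]]).as_matrix()
def cast(c,px,z):
    px=np.atleast_2d(px).astype(float)
    d=np.c_[(px[:,0]-c['cx'])/c['fx'],(px[:,1]-c['cy'])/c['fy'],np.ones(len(px))]@rot(c['rotation']).T
    o=np.array(c['xyz']);return o+d*((z-o[2])/d[:,2])[:,None]
def big(m):
    k=max(cv2.findContours(m,cv2.RETR_EXTERNAL,cv2.CHAIN_APPROX_NONE)[0],key=cv2.contourArea);return cv2.minAreaRect(cv2.convexHull(k))
E
python3 - <<'E'
from h import *
c=dict(np.load('pics/top0.npz'));im=c['color']
hsv=cv2.cvtColor(im,cv2.COLOR_BGR2HSV)
for p in[(280,290),(327,250),(320,330),(302,250)]:print(p,hsv[p[1],p[0]])
roi=np.zeros(im.shape[:2],np.uint8);roi[180:312,255:370]=255
base=cv2.inRange(hsv,(17,60,120),(32,200,255))&roi
base=cv2.morphologyEx(base,cv2.MORPH_OPEN,np.ones((3,3)))
br=cv2.boxPoints(big(base));P=cast(c,br,.018);print(br.round(1).tolist(),P.round(4).tolist())
roi[:]=0;roi[205:285,302:352]=255
bd=cv2.inRange(hsv,(0,60,10),(20,255,95))&roi
b=cv2.boxPoints(big(bd));Q=cast(c,b,.043);print(b.round(1).tolist(),Q.round(4).tolist())
for A in(P,Q):print(np.linalg.norm(A[1]-A[0]),np.linalg.norm(A[2]-A[1]),A.mean(0),np.arctan2(*(A[1]-A[0])[1::-1]),np.arctan2(*(A[2]-A[1])[1::-1]))
v=cv2.resize(im[170:320,220:400],None,fx=4,fy=4,interpolation=cv2.INTER_CUBIC)
for r,col in((br,(255,0,0)),(b,(0,255,255))):cv2.polylines(v,[((r-[220,170])*4).astype(int)],True,col,1)
cv2.imwrite('pics/crop.png',v)
E
```

```text
(280, 290) [ 29  97 212]
(327, 250) [ 12 176 106]
(320, 330) [ 12 181 149]
(302, 250) [ 18 133 199]
[[258.20001220703125, 191.39999389648438], [359.20001220703125, 187.3000030517578], [363.8999938964844, 301.5], [262.8999938964844, 305.6000061035156]] [[0.6914, 0.0699, 0.018], [0.6988, -0.1451, 0.018], [0.457, -0.1511, 0.018], [0.4495, 0.0587, 0.018]]
[[304.0, 224.0], [315.0, 224.0], [315.0, 231.0], [304.0, 231.0]] [[0.6166, -0.0279, 0.043], [0.6164, -0.0506, 0.043], [0.6018, -0.0506, 0.043], [0.602, -0.0278, 0.043]]
0.2151415048933977 0.24181592278989822 [ 0.57416284 -0.04188719  0.018     ] -1.5365832772288175 -3.116861131289059
0.022744209964993854 0.014615901446611805 [ 0.60918665 -0.03923436  0.043     ] -1.5776221672490554 3.1353757385487833
```

View pics/crop.png

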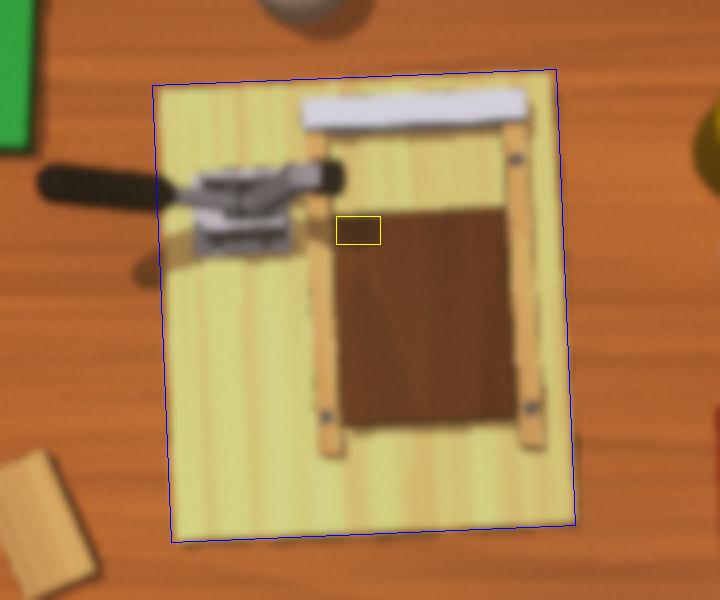

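The crop confirms it: the dark board sits in the channel with a gap to the aluminium stop, and the fitted base outline matches the plywood edges. The jig origin is about (0.605,-0.071) with yaw 0.035. I'll drive towards a point above the channel's open end, with the fingers shut.

```bash
cat >> h.py <<'E'
YAW=.035;ORG=np.array([.6052,-.0708])
def d(jx,jy,z):
    """tool-axis shift (mm) and turn to put TCP at jig mm jx,jy, world height z mm"""
    from workcell import sensors
    s=sensors.get_state();T=rot(s['orientation']);J=np.array([[np.cos(YAW),-np.sin(YAW)],[np.sin(YAW),np.cos(YAW)]])
    p=np.r_[ORG+J@[jx/1e3,jy/1e3],z/1e3]
    a=np.arctan2(T[1,0],T[0,0]);t=-((np.pi+YAW-a+np.pi)%(2*np.pi)-np.pi)
    print('jig',(J.T@(s['tcp_pos'][:2]-ORG)*1e3).round(1),'z',round(s['tcp_pos'][2]*1e3,1),'shift',(T.T@(p-s['tcp_pos'])*1e3).round(1),'turn',round(t,3),'clock',s['clock'],'F',np.round(s['wrist_force'],1))
E
R='[-475,-537,0,-0.273,0]'; python3 -m handwheel '[[-475,-537,0,-0.273,0],[-475,-537,0,-0.273,0],[-475,-537,0,-0.273,0],[-475,-537,0,-0.273,0],[-475,-537,0,-0.273,0],[-475,-537,0,-0.273,0],[-475,-537,0,-0.273,0],[-475,-537,0,-0.273,0]]' 30
python3 -c "
from h import *
d(-135,0,230)"
```

```text
clock: 0.9
tcp_pos: [0.3226, 0.2036, 0.2312]
orientation: [0.0, -0.018, 1.0, 0.0]
wrist_force: [1.9, 0.4, -0.1]
finger_gap: -0.0002
grip_force: 0.0
jig [-272.9  284.2] z 231.2 shift [-137.7 -284.3    1.2] turn 0.001 clock 0.9 F [ 1.9  0.4 -0.1]
```

```bash
python3 -m handwheel '[[-138,-284,0,0,0],[-138,-284,0,0,0],[-138,-284,0,0,0],[-138,-284,0,0,0],[-138,-284,0,0,0],[-138,-284,0,0,0],[-138,-284,0,0,0],[-138,-284,0,0,0]]'
python3 - <<'E'
from h import *
from workcell import imaging
c=imaging.read_camera('top');cv2.imwrite('pics/t1.png',c['color'])
c=imaging.read_camera('wrist');cv2.imwrite('pics/w1.png',c['color']);np.savez('pics/w1.npz',**c)
d(-130,0,30)
E
```

```text
clock: 1.7
tcp_pos: [0.4708, -0.0754, 0.2305]
orientation: [-0.001, -0.016, 1.0, 0.0]
wrist_force: [-1.4, -0.0, 0.4]
finger_gap: -0.0001
grip_force: 0.0
jig [-135.8    2.7] z 230.7 shift [ -6.2  -2.9 200.7] turn -0.0 clock 1.8 F [-0.1  0.6 -0.2]
```

View pics/w1.png

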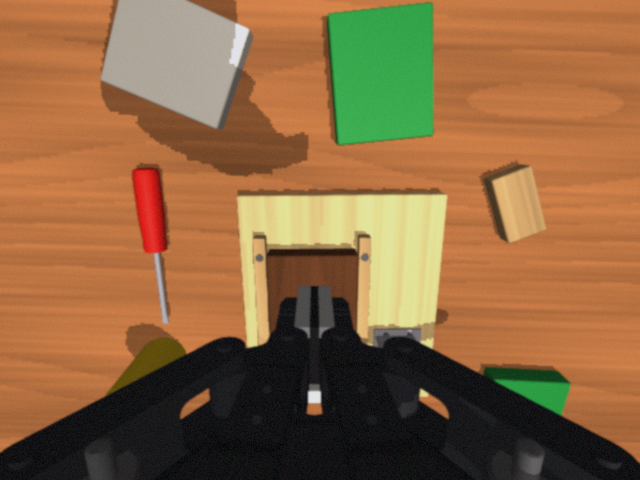

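The wrist view shows the board's near edge at about (267..356, 249), the rail ends at (260,236) and (364,236), and the base's near corners at (238,193) and (446,193). I'll check these against the jig frame.

Run:
```python
from h import *
c=dict(np.load('pics/w1.npz'))
J=np.array([[np.cos(YAW),-np.sin(YAW)],[np.sin(YAW),np.cos(YAW)]])
for n,p,z in(('board',[(267,249),(356,249)],.043),('rail',[(260,236),(364,236)],.033),('base',[(238,193),(446,193)],.018)):
    print(n,((cast(c,p,z)[:,:2]-ORG)@J*1e3).round(1).tolist())
```

```text
board [[-101.8, -44.6], [-101.8, 40.7]]
rail [[-112.0, -52.3], [-111.9, 49.3]]
base [[-151.8, -74.5], [-151.7, 130.5]]
```

The frame agrees within 2 mm. The board is about 50 mm short of the stop. I'll descend behind it.

```bash
python3 -m handwheel '[[0,-3,100,0,0],[0,-3,100,0,0],[0,-3,170,0,0],[0,-3,185,0,0],[0,-3,200,0,0],[0,-3,200,0,0]]'
python3 -c "
from h import *
d(-75,0,30)"
```

```text
clock: 2.4
tcp_pos: [0.4672, -0.0737, 0.0292]
orientation: [-0.003, -0.019, 1.0, 0.001]
wrist_force: [0.1, 0.7, 0.8]
finger_gap: 0.0003
grip_force: 0.0
jig [-138.     1.9] z 29.2 shift [-63.   -2.1  -1.2] turn 0.003 clock 2.4 F [0.1 0.7 0.8]
```

```bash
python3 -m handwheel '[[-8,-1,0,0,0],[-16,-2,0,0,0],[-24,-2,0,0,0],[-32,-2,0,0,0],[-40,-2,0,0,0],[-48,-2,0,0,0],[-56,-2,0,0,0],[-64,-2,0,0,0]]'
python3 -c "
from h import *
d(-61,0,30)"
```

```text
clock: 3.2
tcp_pos: [0.5348, -0.0762, 0.0312]
orientation: [-0.0, -0.018, 1.0, 0.0]
wrist_force: [-2.0, -0.1, 2.7]
finger_gap: -0.0002
grip_force: 1.3
jig [-70.5  -2.9] z 31.2 shift [-9.6  2.9  1.2] turn 0.0 clock 3.2 F [-2.  -0.1  2.7]
```

```bash
python3 -m handwheel '[[-2,0,0,0,0],[-4,0,0,0,0],[-6,0,0,0,0],[-8,0,0,0,0],[-8,0,0,0,0]]'
python3 -c "
from h import *
d(-61,0,30)"
```

```text
clock: 3.7
tcp_pos: [0.5429, -0.076, 0.0313]
orientation: [0.0, -0.018, 1.0, 0.0]
wrist_force: [-1.6, -0.4, 0.2]
finger_gap: -0.0001
grip_force: 0.1
jig [-62.5  -3. ] z 31.3 shift [-1.5  3.   1.3] turn 0.0 clock 3.7 F [-1.6 -0.4  0.2]
```

```bash
python3 -m handwheel '[[-1,0,0,0,0],[-2,0,0,0,0],[-3,0,0,0,0],[-3,0,0,0,0]]'; python3 -m handwheel '[[-1,0,0,0,0],[-2,0,0,0,0],[-2,0,0,0,0]]'
python3 -c "
from h import *
d(-61,0,30)"
```

```text
clock: 4.1
tcp_pos: [0.5454, -0.0759, 0.0313]
orientation: [-0.0, -0.018, 1.0, 0.0]
wrist_force: [-1.2, 0.5, 0.8]
finger_gap: -0.0002
grip_force: 0.8
clock: 4.4
tcp_pos: [0.5454, -0.0758, 0.0312]
orientation: [-0.002, -0.017, 1.0, -0.0]
wrist_force: [-7.1, -1.9, 5.9]
finger_gap: -0.0003
grip_force: 3.7
jig [-59.9  -2.9] z 31.2 shift [1.1 2.9 1.2] turn -0.0 clock 4.4 F [-7.1 -1.9  5.9]
```

The force is rising while the tip stands still, so the board is at the stop. One firmer press to confirm.

```bash
python3 -m handwheel '[[-2,0,0,0,0],[-3,0,0,0,0],[-3,0,0,0,0]]'
python3 -m handwheel '[[3,0,0,0,0],[15,0,0,0,0],[40,0,0,0,0],[40,0,-50,0,0],[40,0,-100,0,0],[40,0,-150,0,0],[40,0,-190,0,0],[40,0,-190,0,0]]'
python3 - <<'E'
from h import *
from workcell import imaging
for n in('top','side'):
    c=imaging.read_camera(n);np.savez(f'pics/{n}2.npz',**c)
    if n=='top':v=c['color'][170:320,220:400]
    else: v=c['color'][160:340,240:456]
    cv2.imwrite(f'pics/{n}2c.png',cv2.resize(v,None,fx=3.3,fy=3.3))
d(20,215,230)
E
```

```text
clock: 4.7
tcp_pos: [0.5455, -0.0757, 0.031]
orientation: [-0.005, -0.017, 1.0, -0.0]
wrist_force: [-14.2, -1.8, 10.4]
finger_gap: -0.0001
grip_force: 7.4
clock: 5.5
tcp_pos: [0.5146, -0.0782, 0.2282]
orientation: [0.006, -0.018, 1.0, -0.002]
wrist_force: [-0.5, -0.5, -0.2]
finger_gap: 0.0004
grip_force: 0.0
jig [-93.5  -3.3] z 222.7 shift [-113.6  218.3   -7.1] turn 0.0 clock 5.6 F [ 0.4 -0.  -0.7]
```

View pics/side2c.png

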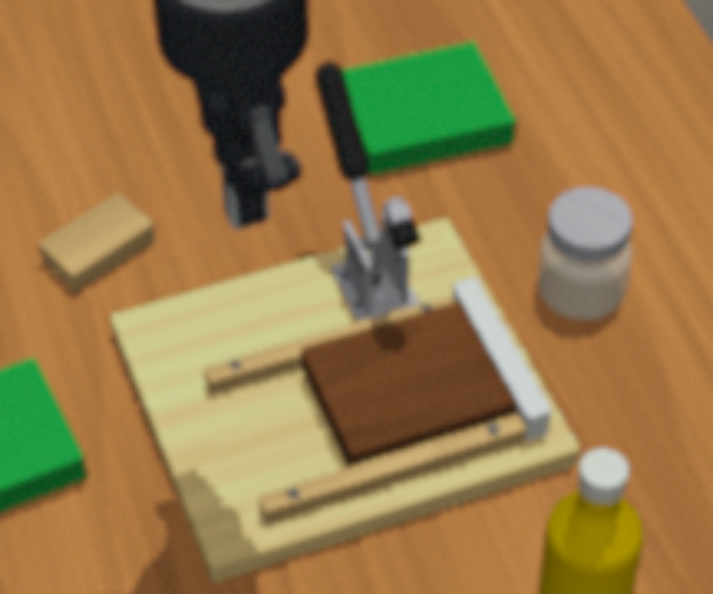

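The side crop shows the board's far edge flush against the aluminium stop at about (470,330) and the handle still open, its grip running from (328,70) to (355,170). Next I'll go over to the handle's +y side.

```bash
python3 -m handwheel '[[-114,218,0,0,0],[-114,218,0,0,0],[-114,218,0,0,0],[-114,218,0,0,0],[-114,218,0,0,0],[-114,218,0,0,0],[-114,218,0,0,0]]'
python3 - <<'E'
from h import *
from workcell import imaging
c=imaging.read_camera('wrist');cv2.imwrite('pics/w3.png',c['color'])
d(20,215,118)
E
```

```text
clock: 6.3
tcp_pos: [0.6159, 0.1458, 0.2186]
orientation: [-0.002, -0.019, 1.0, -0.0]
wrist_force: [-0.9, -0.5, 0.7]
finger_gap: -0.0001
grip_force: 0.0
jig [ 18.1 215. ] z 219.3 shift [ -2.2   0.  101.3] turn 0.001 clock 6.35 F [-1.  -0.1 -0. ]
```

View pics/w3.png

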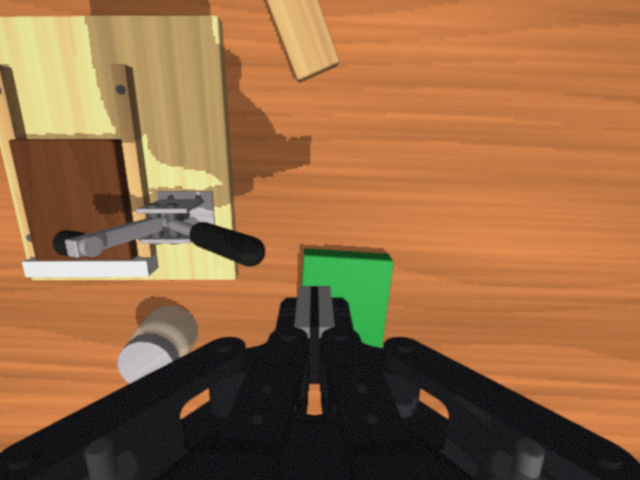

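The wrist view shows the handle's end at about (250,250), on the -y side of the fingertips at (315,295), so the way down is free. I'll descend beside it.

```bash
python3 -m handwheel '[[-2,0,45,0,0],[-2,0,80,0,0],[-2,0,100,0,0],[-2,0,100,0,0]]' && python3 -m handwheel '[[0,-6,0,0,0],[0,-12,0,0,0],[0,-18,0,0,0],[0,-24,0,0,0],[0,-30,0,0,0],[0,-36,0,0,0],[0,-42,0,0,0],[0,-48,0,0,0]]'
python3 -c "
from h import *
d(20,85,118)"
```

```text
clock: 6.75
tcp_pos: [0.6153, 0.1427, 0.1174]
orientation: [-0.004, -0.016, 1.0, -0.0]
wrist_force: [-0.2, 0.2, 0.8]
finger_gap: 0.0004
grip_force: 0.0
clock: 7.55
tcp_pos: [0.6229, 0.1001, 0.126]
orientation: [0.004, -0.019, 1.0, 0.002]
wrist_force: [-2.4, 20.0, 29.0]
finger_gap: -0.0001
grip_force: 27.1
jig [ 23.7 170.2] z 126.0 shift [  4.1 -85.2   7.6] turn 0.004 clock 7.55 F [-2.4 20.  29. ]
```

The upward force suggests that the rising handle end is catching the knuckle above the pads. I'll back off a little and raise the tool so that the contact is on the pads.

```bash
python3 -m handwheel '[[0,6,0,0,0],[0,12,-5,0,0],[0,14,-15,0,0],[0,14,-27,0,0],[0,14,-27,0,0]]'
python3 - <<'E'
from h import *
from workcell import imaging
d(20,85,145)
c=imaging.read_camera('side');cv2.imwrite('pics/s4.png',cv2.resize(c['color'][130:310,260:476],None,fx=3.3,fy=3.3))
E
```

```text
clock: 8.05
tcp_pos: [0.6213, 0.1105, 0.1509]
orientation: [0.002, -0.017, 1.0, -0.0]
wrist_force: [-0.6, -0.2, 0.0]
finger_gap: 0.0002
grip_force: 0.0
jig [ 22.5 180.6] z 150.9 shift [  2.5 -95.6   5.9] turn -0.0 clock 8.05 F [-0.6 -0.2  0. ]
```

View pics/s4.png

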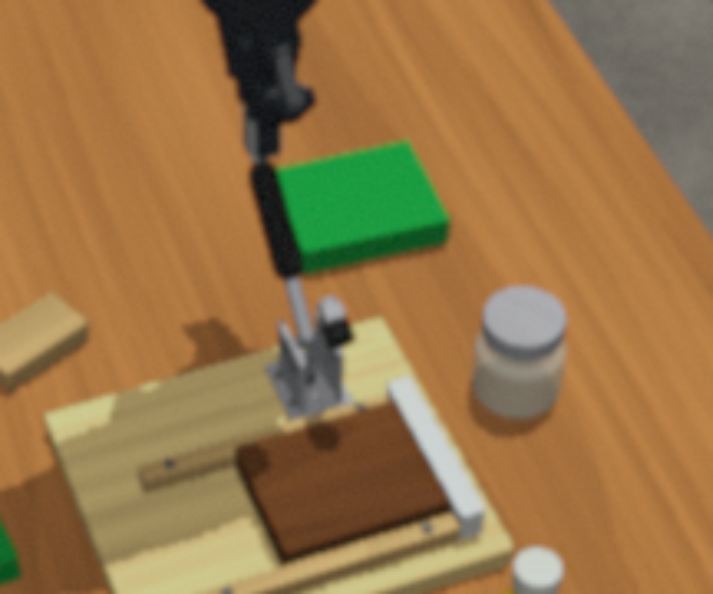

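The handle has sprung back to open, with the fingertips just above its end at about (262,165). I'll go out, down, and then follow the end's arc with the contact on the pads.

```bash
python3 -m handwheel '[[2,32,0,0,0],[2,32,0,0,0],[2,32,15,0,0],[2,32,27,0,0],[2,32,27,0,0],[2,32,27,0,0]]'
python3 -c "
from h import *
d(20,198,124)"
```

```text
clock: 8.7
tcp_pos: [0.6163, 0.1422, 0.1207]
orientation: [-0.001, -0.017, 1.0, -0.0]
wrist_force: [-0.1, 0.7, -0.7]
finger_gap: 0.0001
grip_force: 0.0
jig [ 18.6 212.5] z 120.7 shift [ -1.4 -14.5  -3.3] turn -0.0 clock 8.7 F [-0.1  0.7 -0.7]
```

```bash
python3 -m handwheel '[[-1,-8,-3,0,0],[-1,-15,-4,0,0],[-1,-23,-10,0,0],[-1,-31,-17,0,0],[-1,-38,-21,0,0],[-1,-44,-25,0,0],[-1,-50,-28,0,0],[-1,-50,-28,0,0]]'
python3 -c "
from h import *
d(20,141,155)"
```

```text
clock: 9.5
tcp_pos: [0.6206, 0.094, 0.153]
orientation: [0.002, -0.018, 1.0, 0.002]
wrist_force: [-2.1, 6.9, 11.0]
finger_gap: 0.0001
grip_force: 5.6
jig [ 21.2 164.1] z 153.0 shift [  1.2 -23.1  -2.1] turn 0.001 clock 9.5 F [-2.1  6.9 11. ]
```

Run:
```python
from h import *
from workcell import imaging
c=imaging.read_camera('side');a=cv2.resize(c['color'][130:270,280:420],None,fx=4,fy=4)
cv2.imwrite('pics/s5.png',a)
```

```text
(no output)
```

View pics/s5.png

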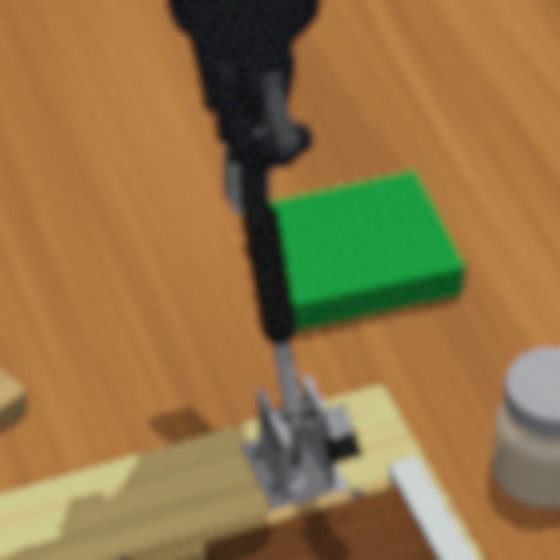

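The side crop shows that the handle has turned: the grip's upper end is now in front of the fingertip at about (255,165) and the clamp arm has come down. I'll keep following the arc, a bit higher.

```bash
python3 -m handwheel '[[0,-6,-5,0,0],[0,-13,-8,0,0],[0,-20,-11,0,0],[0,-27,-13,0,0],[0,-34,-14,0,0]]'
python3 -c "
from h import *
d(20,110,157)"
```

```text
clock: 10.05
tcp_pos: [0.6214, 0.0579, 0.1646]
orientation: [0.001, -0.017, 1.0, -0.0]
wrist_force: [1.0, 1.6, 1.3]
finger_gap: 0.0001
grip_force: 0.8
jig [ 20.7 128.1] z 164.6 shift [  0.7 -18.1   7.6] turn -0.0 clock 10.05 F [1.  1.6 1.3]
```

```bash
python3 -m handwheel '[[0,-7,2,0,0],[0,-14,4,0,0],[0,-21,6,0,0],[0,-28,7,0,0],[0,-35,8,0,0],[0,-42,8,0,0],[0,-42,8,0,0]]'
python3 - <<'E'
from h import *
from workcell import imaging
d(20,110,200)
c=imaging.read_camera('side');a=cv2.resize(c['color'][130:310,270:450],None,fx=3,fy=3)
cv2.imwrite('pics/s6.png',a)
E
```

```text
clock: 10.75
tcp_pos: [0.6222, 0.0159, 0.1552]
orientation: [-0.0, -0.017, 1.0, -0.0]
wrist_force: [0.5, 0.5, -0.4]
finger_gap: -0.0002
grip_force: 0.0
jig [20.1 86. ] z 155.2 shift [  0.1  23.9 -44.8] turn -0.001 clock 10.75 F [ 0.5  0.5 -0.4]
```

View pics/s6.png

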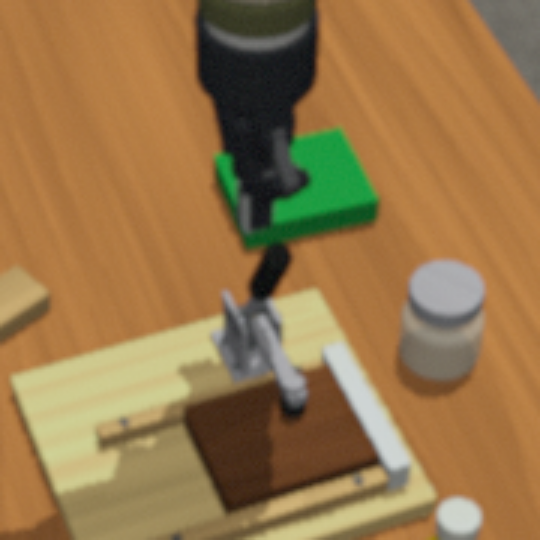

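The side crop shows the clamp arm down with its foot on the board at about (292,398), and the handle leaning over the board, its end near (278,255). Now I'll retreat and check the handle's end against its locked position.

```bash
python3 -m handwheel '[[0,20,0,0,0],[0,40,-20,0,0],[0,60,-60,0,0],[0,70,-90,0,0],[0,70,-90,0,0],[0,70,-90,0,0],[0,70,-90,0,0]]'
python3 - <<'E'
from h import *
from workcell import imaging
c=imaging.read_camera('side');Rm=rot(c['rotation']);J=np.array([[np.cos(YAW),-np.sin(YAW)],[np.sin(YAW),np.cos(YAW)]])
def proj(jx,jy,z):
    p=Rm.T@(np.r_[ORG+J@[jx/1e3,jy/1e3],z/1e3]-c['xyz']);return (p[:2]/p[2]*[c['fx'],c['fy']]+[c['cx'],c['cy']])
def pc(q): return ((np.array(q)-[270,130])*3).round().astype(int).tolist()
for th in(1.0,1.18,1.25):
    a=.8-th;print(th,pc(proj(20,95+110*np.sin(a),61+110*np.cos(a))),pc(proj(20,95+50*np.sin(a),61+50*np.cos(a))))
v=cv2.resize(c['color'][130:310,270:450],None,fx=3,fy=3);cv2.circle(v,tuple(pc(proj(20,47,160))),4,(0,0,255),1)
for x in(-50,60):cv2.line(v,pc(proj(x,45,43)),pc(proj(x,-45,43)),(0,255,255),1)
cv2.imwrite('pics/s7.png',v);d(20,150,250)
E
```

```text
clock: 11.5
tcp_pos: [0.6192, 0.0868, 0.2442]
orientation: [-0.001, -0.018, 1.0, 0.0]
wrist_force: [-1.5, -0.6, 0.8]
finger_gap: -0.0002
grip_force: 0.0
1.0 [260, 222] [253, 272]
1.18 [271, 248] [258, 283]
1.25 [275, 258] [259, 288]
jig [ 19.3 156.9] z 243.8 shift [-0.7 -6.9 -6.2] turn -0.0 clock 11.55 F [-0.1 -0.8 -0.4]
```

View pics/s7.png

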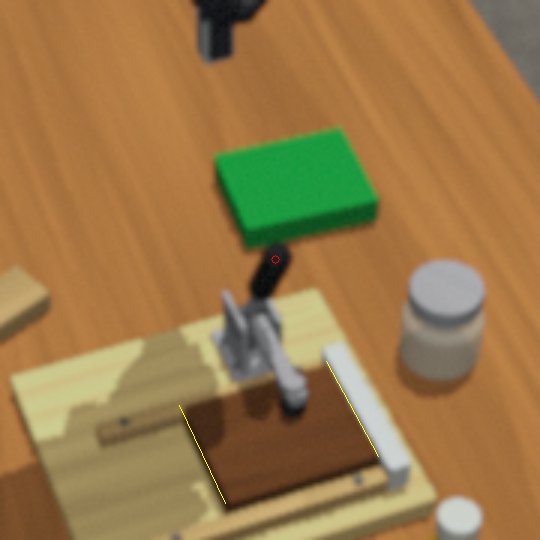

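The handle's end sits on the predicted locked position (275,258). The board's near and far edges lie on the home lines, and the robot is clear of everything. Handing in.

```bash
python3 -c "
from workcell import workorder
print(workorder.hand_in())"
```

```text
the job is handed in; nothing more can be done
None
```

The board is pushed home against the end stop, and the clamp is locked on it. I checked both in the last side view and handed the job in at about 11.6 s; the hand-in gave no verdict.

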